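Slide a wheel cap along the tray rail into its corner pocket

TASK

On the display tray, push the round metal wheel cap away from you until it touches the rail along the tray's far side. Then, keeping it against the rail, slide it along the rail into the empty corner pocket until it rests against the end stop. Push it only, never pick it up or tip it; leave the other things where they are and finish clear of everything.

Things in the scene. Friction and masses are not known exactly. Their poses are not given: they have to be found in the camera images.
- cap: The part to push: a round bright-metal car wheel centre cap, a flat disc 50 mm across and 12 mm high with a dark face and five small spokes, about 70 g, loose, lying flat on the tray floor near the tray's middle; it slides easily on the tray (friction about 0.25). Origin: centre of its underside; z up.
- tray: Shallow fixed dark-wood display tray, 214 (x) by 364 (y) mm, grey felt floor 8 mm above the counter. Origin: centre of its underside; x runs from the low front bead (13 mm high, inner face x = -100 mm) to the rail, y along the rail. The rail is the far wall, inner face x = +90 mm; the end stops are the side walls, inner faces y = +-170 mm; these three are 20 mm high above the counter.
- rail (a point): Middle of the top edge of the rail's inner face, at tray (90, 0, 20) mm; axes as the tray's. The cap touches the rail when its centre is 25 mm before this face (x = -25 mm here).
- pocket: The empty corner pocket, at either end of the rail (tray x = 65, y = +145 or -145 mm; varies). Origin: on the tray floor, where the cap's centre must end, 25 mm from rail and end stop; axes as the tray's. A fixed wooden peg, 16 mm across, 12 mm high, stands at x = -37 mm from it; between peg and rail the way in is 54 mm wide. Enter along the rail from the tray's middle.
- filled: The pocket at the other end of the rail, like the empty one with the same peg, but taken by a fixed square metal badge 50 x 50 mm, about 9 mm high. Origin as for the empty pocket.
- gear_knob: Bystander: black gear-lever knob 38 mm across, 48 mm high, standing loose in a front corner of the tray. Origin: centre of its underside.
- toy_car: Bystander: yellow die-cast toy car 78 x 36 mm, 32 mm high, on the counter behind the rail. Origin: centre of its underside.
- tin: Bystander: small round tin 52 mm across, 58 mm high, on the counter behind the rail. Origin: centre of its underside.
- camera: Bystander: small black and silver camera 96 x 54 mm, 63 mm high, on the counter beside the tray. Origin: centre of its underside.
Things that resemble listed ones, but are neither listed nor needed, are in the scene too. What is shaped like the cap but blue is not meant.

How it is judged:
By the outcome, as a careful person would: the job done as asked, in the order asked, and still so for the second after the job is handed in, with the robot touching nothing.
It also fails if it takes over 54 s, if anything falls off the work surface, if the arm or the gripper's body presses on something with over 40 N, if the wrist force passes 120 N, or if a joint passes its speed limit or range.

ROBOT

A 6-joint arm with a two-finger parallel gripper is mounted at the origin on the work surface. World frame = base frame: x ahead of the robot, y to its left, z up, the work surface at z = 0. Lengths are in mm, angles in rad, forces in N, time in s.
With the tool pointing down it reaches from about 350 to 950 mm from the base axis. Payload 17.4 kg.
Tool frame: the origin (TCP) lies on the centre line of the jaws, within the pads' length; the fingertips stand 17 mm ahead of it and the grasp point (between the pads) lies 2 mm behind it (arm.finger_overhang is the distance from the TCP to the fingertips, in mm); z points along the fingers, y is the line along which they close (so a half turn about z gives the same grasp; the last joint's range is limited). The gripper opens to 93 mm and grips with 3 to 60 N. Pads are 15 mm wide; open, the fingers measure 128 mm over their backs; the gripper's body (75 mm by 188 mm) begins 65 mm behind the grasp point.
Start: joints at [-1.264, 0.116, 1.442, -0, 1.584, -0.038], TCP at [228.147, -635.281, 235.646] pointing down, gripper open.
Joint ranges: [-2.83, 2.83], [-0.83, 2.19], [0.07, 2.5], [-1.14, 4.28], [0.01, 3], [-2.97, 2.97]. Speed limits (rad/s): [1.89, 1.89, 2.22, 3.14, 3.14, 3.14].

INTERFACE

Orientations are given as a unit quaternion [w, x, y, z].
In Python, from station import telemetry, cams, arm gives the robot as it stands.
- The arm moves only by the shell command python3 -m creep 'ROWS' [FORCE]. ROWS is JSON, a list that holds one entry, the list of rows, each a list of 7 numbers: the turn, a rotation vector about the tool's x, y, z in degrees, then the shift along the tool's x, y, z in mm, then the closure, from 0 (fully open) to 1 (shut). A call has 1 to 8 rows; each row shifts and turns the commanded pose from where the row before left it, along the tool's axes as they then stand; what a row does not reach is not made up. A row lasts 1/8 s, in which the tool goes at most 62.5 mm and 10.7 degrees, less where a joint would pass 70% of its speed; a pose out of reach is approached as far as the arm can. A call with a gripper value outside its range is refused whole. The fingers move at their own pace and stop on an object; FORCE is the grip in N (left out, the last holds). Time passes only in rows, so rows that do not move let the fingers close. It gives the time, the measured TCP pose, the force, the opening and the grip force at its end, in the units of the state.
- telemetry.observe(): the state, without advancing time (a new reading comes with each control period).
- cams.grab_frame(name): name is "scene" or "side" or "wrist"; returns the picture (480x640x3 uint8, red, green, blue); there is no depth.
- cams.camera_params(name): a dict with "fx", "fy", "cx", "cy" (pixels), "xyz" and "attitude" of the camera in the world. Camera axes: x right, y down, z forward; pixel columns grow to the right and rows downward; lengths in mm; the calibration is good to about 2 mm. A picture is of the moment at which its call begins: read the wrist's pose just before it. camera_params takes no time and is no camera call; for the wrist camera it gives the pose at the moment of the call.
- arm.finish_job(): hands the job in; it is judged then, once.
Trained networks look in the newest picture that a camera, given by its name, has taken for a name from the list of things; names that differ only in an ending like _2 or _b are one class to them, and where a whole thing is asked for, a point or a joint stands for the part that bears it (a point fixed in the world has none). Each returns a list of dicts, best first, with "score" (0 to 1); they miss things now and then, are a little off and sometimes report something else, mostly with a low value. They report only what shows in the picture. A call takes as long as a camera call. They do not tell look-alikes from the thing itself.
- cams.recognise(camera, target): "at" ([column, row] in pixels, amid what is visible of it).
The state is a dict: "time": time; "qpos": joint angles; "joint_velocities": joint speeds; "joint_torque": joint torques, N m; "position": TCP position; "tcp_rot": TCP orientation; "ft_force": force on the tool from outside, world axes, zero at the start; "moment": the same for the moment, N m; "width": opening from 0.0 (shut) to 1.0 (fully open); "gripper_force": force on a finger pad.
Only numpy, scipy, OpenCV 4.12 (cv2) and the standard library are available. Lean on these libraries where they do the work, as an engineer would, in place of code of your own. Each camera call takes 0.05 s, during which the arm holds its last target. There are 200 camera calls.

## Working session

There is one attempt and no reset: what is moved stays moved. The work goes in short steps, Python scripts to look and compute and a shell command to move; the robot and the scene stay as the last step left them, time stands still between calls to the robot, and variables do not carry over. Pictures are saved under pics/ and viewed, at most 13 in all, crops included, and the job is handed in when it is done.

```bash
mkdir -p pics; cat > h.py <<'E'
import numpy as np, cv2
from scipy.spatial.transform import Rotation as R
from station import telemetry, cams, arm
def save(n,f,crop=None,scale=1):
    im=cams.grab_frame(n)
    if crop: im=im[crop[1]:crop[3],crop[0]:crop[2]]
    if scale!=1: im=cv2.resize(im,None,fx=scale,fy=scale,interpolation=cv2.INTER_CUBIC)
    cv2.imwrite('pics/'+f,im[:,:,::-1])
def rot(p):
    a=np.array(p['attitude'],float)
    return a if a.shape==(3,3) else R.from_quat(a[[1,2,3,0]]).as_matrix()
def ray(n,uv,z):
    p=cams.camera_params(n); d=rot(p)@[(uv[0]-p['cx'])/p['fx'],(uv[1]-p['cy'])/p['fy'],1]
    o=np.array(p['xyz']); return o+d*(z-o[2])/d[2]
def proj(n,X):
    p=cams.camera_params(n); c=rot(p).T@(np.array(X)-p['xyz'])
    return [p['fx']*c[0]/c[2]+p['cx'],p['fy']*c[1]/c[2]+p['cy']]
E
python3 - <<'E'
from h import *
print(cams.camera_params('scene'));print(cams.camera_params('side'))
hz={'cap':20,'tray':10,'pocket':8,'filled':17,'gear_knob':30,'toy_car':16,'tin':30,'camera':30}
for n in ['scene','side']:
    save(n,n+'1.png')
    for k,z in hz.items():
        for r in cams.recognise(n,k)[:4]: print(n,k,round(r['score'],2),np.round(r['at']),np.round(ray(n,r['at'],z)))
s=telemetry.observe();print(s['time'],s['position'],s['tcp_rot'],s['ft_force'])
E
```

```text
{'fx': 447.84643514310955, 'fy': 447.84643514310955, 'cx': 312.25159505943697, 'cy': 241.4681120865832, 'xyz': array([ 854.90765648, -100.90649316,  624.390198  ]), 'attitude': array([-0.21736845,  0.84688053,  0.46812783, -0.12806511])}
{'fx': 530.5039139735231, 'fy': 530.5039139735231, 'cx': 309.6721063435024, 'cy': 248.4844129177404, 'xyz': array([241.76566271, 643.39330267, 499.17808248]), 'attitude': array([ 0.12074996, -0.24321262,  0.84482699, -0.46101455])}
scene cap 0.81 [328. 362.] [733.  -9.  20.]
scene cap 0.8 [188. 182.] [356. -45.  20.]
scene cap 0.45 [266. 408.] [ 740. -108.   20.]
scene cap 0.16 [158. 266.] [ 475. -149.   20.]
scene tray 0.77 [256. 268.] [553. -24.  10.]
scene tray 0.73 [376. 293.] [682. 107.  10.]
scene tray 0.72 [266. 406.] [ 735. -108.   10.]
scene tray 0.42 [159. 270.] [ 476. -151.   10.]
scene pocket 0.45 [189. 327.] [ 583. -148.    8.]
scene filled 0.7 [355. 228.] [579. 142.  17.]
scene filled 0.61 [158. 267.] [ 475. -148.   17.]
scene gear_knob 0.72 [157. 268.] [ 483. -149.   30.]
scene toy_car 0.56 [267. 409.] [ 740. -108.   16.]
scene tin 0.58 [377. 294.] [691. 101.  30.]
scene tin 0.39 [160. 269.] [ 487. -146.   30.]
scene camera 0.81 [390. 148.] [483. 278.  30.]
side cap 0.71 [261. 233.] [713.  16.  20.]
side cap 0.57 [484. 292.] [339. -30.  20.]
side cap 0.55 [364. 262.] [524.  -5.  20.]
side tray 0.72 [352. 277.] [527.  32.  10.]
side pocket 0.42 [369. 218.] [ 589. -156.    8.]
side filled 0.56 [286. 304.] [572. 149.  17.]
side gear_knob 0.63 [418. 221.] [ 496. -159.   30.]
side toy_car 0.84 [289. 202.] [ 740. -112.   16.]
side toy_car 0.62 [292. 377.] [489. 262.  16.]
side tin 0.88 [240. 255.] [692. 100.  30.]
side camera 0.73 [292. 378.] [481. 274.  30.]
0.9 [ 228.12448418 -635.27179172  235.64768891] [-3.38714884e-06  9.85177498e-01  1.71538030e-01 -2.81360417e-05] [ 0.13688401 -0.14406057  0.65496565]
```

View pics/scene1.png

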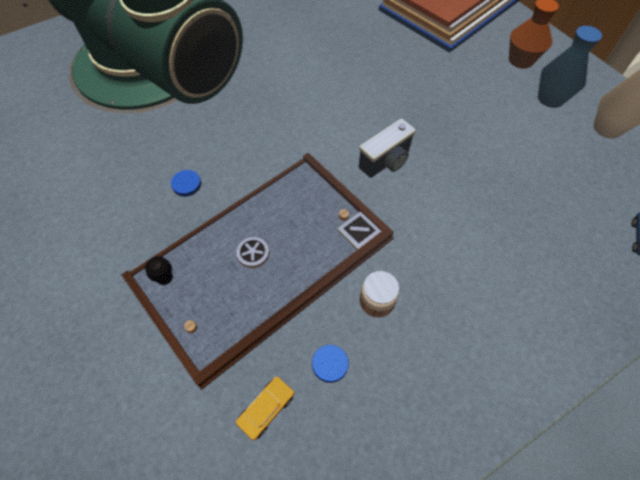

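View pics/side1.png

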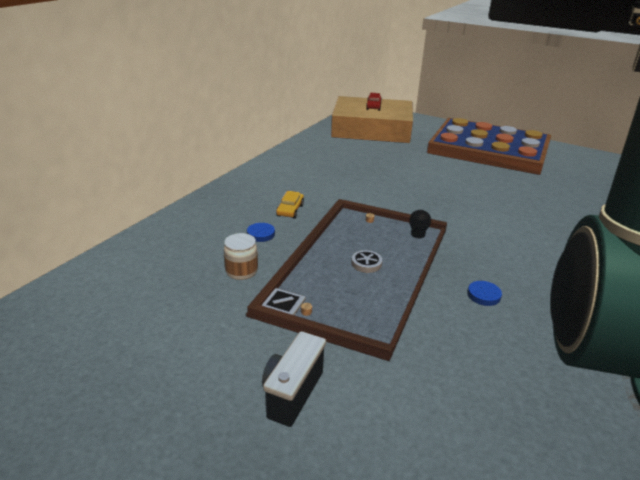

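The only bright-metal disc is at scene (252,251) and side (367,261). The blue look-alikes are at scene (186,182) and (330,362), so I'm ruling those out. The empty pocket is at the -y end, with its peg at (190,326). I'll check this in a close crop.

```bash
python3 - <<'E'
from h import *
im=cv2.imread('pics/scene1.png')[145:390,115:400]
cv2.imwrite('pics/crop1.png',cv2.resize(im,None,fx=2.4,fy=2.4,interpolation=cv2.INTER_CUBIC))
for n,l in {'scene':[(252,251,20,'cap'),(344,213.5,20,'pegF'),(190,325.5,20,'pegE')],'side':[(367,260.5,20,'cap'),(307,307,20,'pegF'),(370,217,17,'pegE')]}.items():
    for u,v,z,k in l: print(n,k,np.round(ray(n,(u,v),z),1))
E
```

```text
scene cap [528.5 -15.8  20. ]
scene pegF [547.4 141.1  20. ]
scene pegE [ 586.6 -145.6   20. ]
side cap [522.3  -9.3  20. ]
side pegF [541.7 142.5  20. ]
side pegE [ 582.7 -144.4   17. ]
```

View pics/crop1.png

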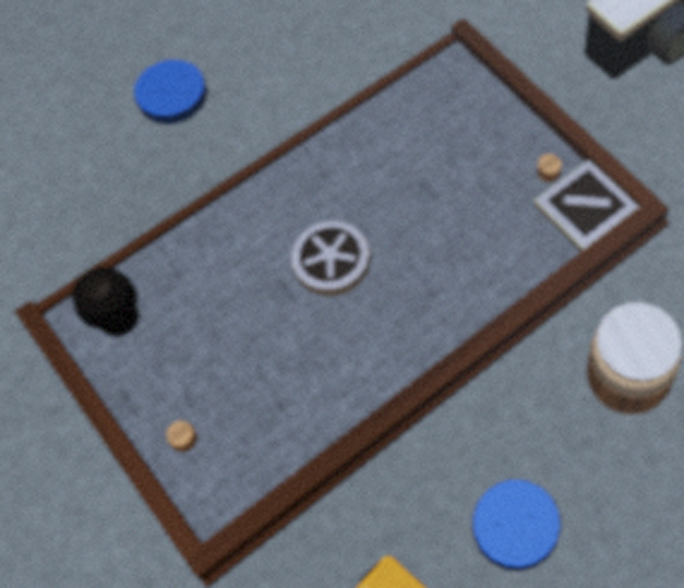

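The crop confirms it: the grey five-spoke cap is at scene (253,252), the badge fills the +y pocket, and the -y pocket by peg (190,326) is empty. From the pegs, the tray is yawed about 7.9° with its centre near (537,-5). Next I turn the tool by 11.9° to line it up with the tray and move behind the cap.

```bash
python3 -m creep '[[[0,0,6,0,0,0,0.78],[0,0,5.9,0,0,0,0.78],[0,0,0,26,-48,0,0.78],[0,0,0,26,-48,0,0.78],[0,0,0,26,-48,0,0.78],[0,0,0,26,-48,0,0.78],[0,0,0,26,-48,0,0.78],[0,0,0,26,-48,0,0.78]]]' 10
python3 -m creep '[[[0,0,0,26,-48,0,0.78],[0,0,0,26,-48,0,0.78],[0,0,0,26,-48,0,0.78],[0,0,0,26,-48,0,0.78],[0,0,0,26,-48,0,0.78],[0,0,0,26,-47,0,0.78],[0,0,0,0,0,0,0.78],[0,0,0,0,0,0,0.78]]]'
python3 - <<'E'
from h import *
s=telemetry.observe();print(s['time'],s['position'],R.from_quat(np.array(s['tcp_rot'])[[1,2,3,0]]).as_matrix().round(3))
save('wrist','w1.png')
p=cams.camera_params('wrist');print(p['xyz'],rot(p).round(2))
for k in ['cap','pocket','filled']: print(k,[(round(r['score'],2),np.round(r['at'])) for r in cams.recognise('wrist',k)[:3]])
E
```

```text
time: 1.9
position: [343.6, -327.0, 235.8]
tcp_rot: [0.0, 0.998, 0.068, 0.0]
ft_force: [0.6, -0.3, 0.5]
width: 0.232
gripper_force: 0.0
time: 2.9
position: [458.5, -23.2, 235.6]
tcp_rot: [0.0, 0.998, 0.069, -0.0]
ft_force: [-0.4, 0.4, 0.5]
width: 0.221
gripper_force: 0.0
2.9 [458.51917342 -23.16784165 235.64027813] [[ 0.991  0.137 -0.   ]
 [ 0.137 -0.991 -0.   ]
 [-0.     0.    -1.   ]]
[527.30939618 -14.5365121  384.71091594] [[ 0.14 -0.96 -0.25]
 [-0.99 -0.13 -0.04]
 [ 0.    0.25 -0.97]]
cap [(0.89, array([322., 138.])), (0.59, array([324., 326.]))]
pocket [(0.84, array([477.,  90.]))]
filled [(0.94, array([138.,  46.]))]
```

View pics/w1.png

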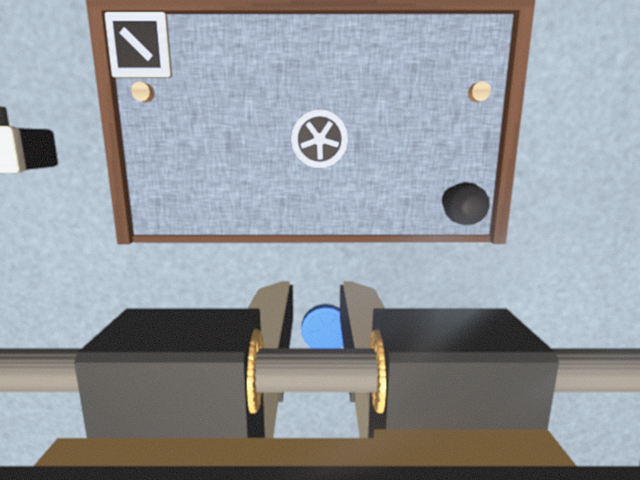

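The wrist view shows the cap at (320,138), pegs at (141,92) and (481,91), and the rail's inner edge at row ~12. The pocket's end stop is at about column 515, and the tool is already square to the tray.

```bash
python3 - <<'E'
from h import *
P={k:ray('wrist',uv,20)[:2] for k,uv in {'cap':(319.8,138.3),'pF':(141,91.5),'pE':(481,90.5)}.items()}
d=P['pF']-P['pE'];print(np.linalg.norm(d)); y=d/np.linalg.norm(d); x=np.array([y[1],-y[0]])
c=(P['pF']+P['pE'])/2-28*x
print(P,'yaw',np.degrees(np.arctan2(x[1],x[0])),'centre',c)
for k,q in [('cap',P['cap']),('tcp',np.array(telemetry.observe()['position'])[:2])]: print(k,'tray',(q-c)@x,(q-c)@y)
for t in [(90,0),(90,140),(-100,0)]: print(t,np.round(proj('wrist',[*(c+t[0]*x+t[1]*y),20 if t[0]>0 else 13])))
for t in [(-20,-170),(-20,170)]: print(t,np.round(proj('wrist',[*(c+t[0]*x+t[1]*y),20])))
E
```

```text
288.9288196494416
{'cap': array([527.32242075, -18.86997721]), 'pF': array([544.93272302, 136.92472142]), 'pE': array([ 584.78665886, -149.24223444])} yaw 7.928479105338705 centre [537.12734228 -10.02098875]
cap tray -10.931798248534593 -7.41194104121253
tcp tray -79.87455193786877 -3.0165851945049114
(90, 0) [311.  10.]
(90, 140) [138.  10.]
(-100, 0) [312. 236.]
(-20, -170) [505. 148.]
(-20, 170) [118. 150.]
```

```bash
python3 -m creep '[[[0,0,0,10,4.4,50,0.78],[0,0,0,0,0,55,0.78],[0,0,0,0,0,55,0.78],[0,0,0,0,0,35,0.78],[0,0,0,0,0,12,0.78],[0,0,0,0,0,0,0.78],[0,0,0,0,0,0,0.78]]]'
python3 - <<'E'
from h import *
s=telemetry.observe();print(s['time'],s['position'],s['ft_force'])
save('wrist','w2.png')
c=np.array([537.13,-10.02]);a=np.radians(7.93);x=np.array([np.cos(a),np.sin(a)]);y=np.array([-x[1],x[0]])
q=np.array(s['position'])[:2]-c;print(q@x,q@y)
E
```

```text
time: 3.98
position: [470.0, -26.3, 30.4]
tcp_rot: [0.0, 0.998, 0.068, 0.001]
ft_force: [-0.2, -0.6, -0.2]
width: 0.22
gripper_force: 0.0
3.975 [470.0481163  -26.29725758  30.40348414] [-0.18371378 -0.64125799 -0.22831933]
-68.68606574422081 -6.866775619920016
```

View pics/w2.png

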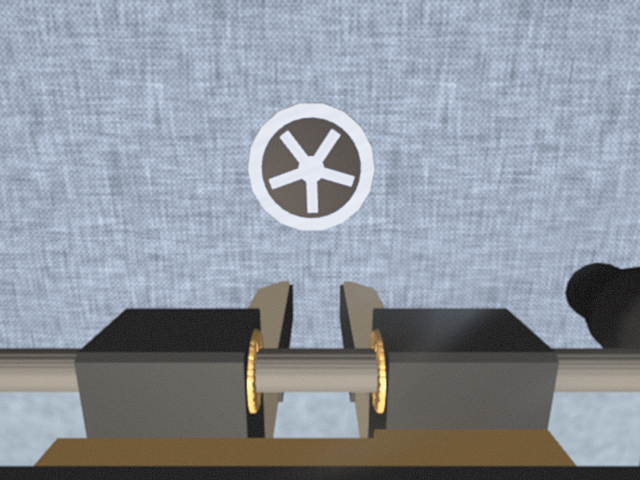

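The cap is at (311,167) and the jaw centre at column 317, so the cap sits about 2 mm to tool -y. I'll shift for that, lower slightly and push.

```bash
python3 -m creep '[[[0,0,0,10,-2,1,0.78],[0,0,0,10,0,0,0.78],[0,0,0,8,0,0,0.78],[0,0,0,8,0,0,0.78],[0,0,0,8,0,0,0.78],[0,0,0,8,0,0,0.78],[0,0,0,8,0,0,0.78],[0,0,0,8,0,0,0.78]]]'
python3 -m creep '[[[0,0,0,8,0,0,0.78],[0,0,0,8,0,0,0.78],[0,0,0,6,0,0,0.78],[0,0,0,4,0,0,0.78],[0,0,0,0,0,0,0.78]]]'
python3 - <<'E'
from h import *
s=telemetry.observe();print(s['time'],s['position'],s['ft_force'])
save('wrist','w3.png')
c=np.array([537.13,-10.02]);a=np.radians(7.93);x=np.array([np.cos(a),np.sin(a)]);y=np.array([-x[1],x[0]])
q=np.array(s['position'])[:2]-c;print(q@x,q@y)
E
```

```text
time: 5.03
position: [536.8, -14.7, 27.6]
tcp_rot: [0.0, 0.998, 0.068, 0.0]
ft_force: [-0.3, -0.2, -0.4]
width: 0.223
gripper_force: 0.1
time: 5.65
position: [562.1, -11.2, 27.6]
tcp_rot: [-0.0, 0.998, 0.069, -0.0]
ft_force: [0.5, 0.6, -0.2]
width: 0.22
gripper_force: 0.0
5.65 [562.14129739 -11.15534675  27.63472794] [ 0.51222859  0.60069361 -0.22518627]
24.61548738003104 -4.575127381078608
```

View pics/w3.png

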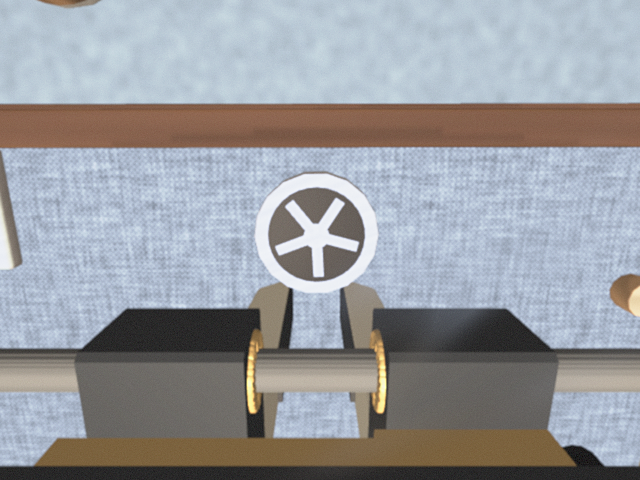

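The cap is nested centrally at (316,232). Its far edge is at row 172 and the rail's face at row 147, which leaves about 10 mm. I'll close that gently.

```bash
python3 -m creep '[[[0,0,0,4,0,0,0.78],[0,0,0,4,0,0,0.78],[0,0,0,1,0,0,0.78],[0,0,0,0,0,0,0.78]]]'
python3 -m creep '[[[0,0,0,0.7,0,0,0.78],[0,0,0,0.7,0,0,0.78],[0,0,0,0,0,0,0.78]]]'
python3 - <<'E'
from h import *
s=telemetry.observe();print(s['time'],s['position'],s['ft_force'])
save('wrist','w4.png')
E
```

```text
time: 6.2
position: [571.0, -9.9, 27.6]
tcp_rot: [-0.0, 0.998, 0.069, -0.0]
ft_force: [0.6, -0.1, -0.7]
width: 0.223
gripper_force: 0.0
time: 6.58
position: [572.2, -9.8, 27.6]
tcp_rot: [0.0, 0.998, 0.069, -0.0]
ft_force: [-1.6, -0.5, 0.8]
width: 0.219
gripper_force: 0.7
6.575 [572.16707665  -9.80777906  27.58974937] [-1.594916   -0.45710334  0.76038908]
```

View pics/w4.png

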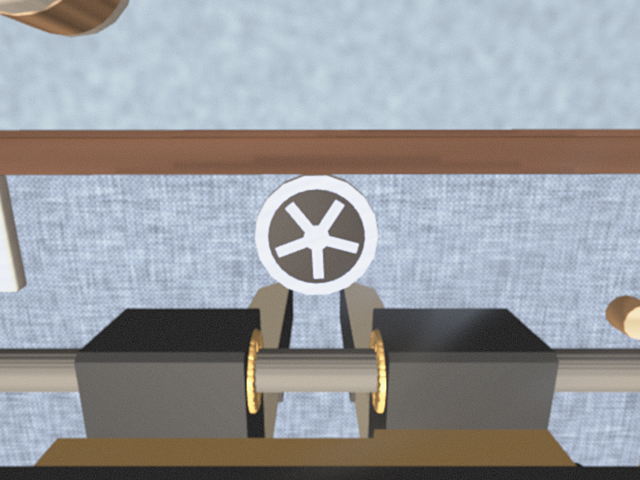

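The cap's far edge is at row 175 and the rail at row 173, so it is nearly touching. I'll press until the force rises.

```bash
python3 -m creep '[[[0,0,0,0.6,0,0,0.78],[0,0,0,0.4,0,0,0.78],[0,0,0,0,0,0,0.78]]]'
python3 -m creep '[[[0,0,0,0.5,0,0,0.78],[0,0,0,0,0,0,0.78]]]'
```

```text
time: 7.0
position: [572.6, -9.7, 27.4]
tcp_rot: [0.0, 0.998, 0.068, -0.001]
ft_force: [-7.0, -1.2, 2.2]
width: 0.223
gripper_force: 3.7
time: 7.25
position: [572.8, -9.7, 27.4]
tcp_rot: [0.0, 0.998, 0.068, -0.001]
ft_force: [-9.4, -1.6, 4.0]
width: 0.222
gripper_force: 5.2
```

It's firmly against the rail at about 9 N. Now I back off, close the fingers, go around to the cap's +y side and look.

```bash
python3 -m creep '[[[0,0,0,-5,0,0,0.78],[0,0,0,-10,0,0,0.78],[0,0,0,0,-15,0,1],[0,0,0,0,-20,0,1],[0,0,0,0,-20,0,1],[0,0,0,11,0,0,1],[0,0,0,20,0,0,1],[0,0,0,0,0,0,1]]]'
python3 - <<'E'
from h import *
s=telemetry.observe();print(s['time'],s['position'],s['ft_force'],s['width'])
save('wrist','w5.png')
E
```

```text
time: 8.25
position: [583.1, 47.4, 27.5]
tcp_rot: [0.0, 0.998, 0.069, 0.0]
ft_force: [-0.0, 0.5, 0.3]
width: 0.007
gripper_force: 0.0
8.25 [583.14963523  47.40325668  27.50717235] [-0.00895002  0.45948655  0.32876096] 0.006952189723253903
```

View pics/w5.png

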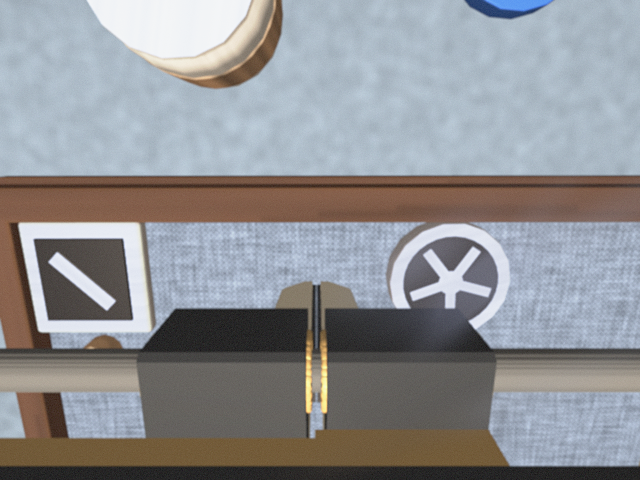

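The cap is at about (450,282), touching the rail at row 222, with the finger tip left of it at columns 295-345, row 283. I'll shift 1.5 mm away from the rail so the finger's contact presses the cap slightly into it, then slide.

```bash
python3 -m creep '[[[0,0,0,-1.5,8,0,1],[0,0,0,0,8,0,1],[0,0,0,0,7,0,1],[0,0,0,0,7,0,1],[0,0,0,0,7,0,1],[0,0,0,0,7,0,1],[0,0,0,0,7,0,1],[0,0,0,0,7,0,1]]]'
python3 - <<'E'
from h import *
s=telemetry.observe();print(s['time'],s['position'],s['ft_force'],s['width'])
save('wrist','w6.png')
E
```

```text
time: 9.3
position: [588.6, -11.0, 27.7]
tcp_rot: [-0.0, 0.998, 0.069, 0.0]
ft_force: [-0.5, 0.4, 0.0]
width: 0.003
gripper_force: 0.3
9.3 [588.62610879 -10.98832451  27.65876291] [-0.4950199   0.37256656  0.00682506] 0.00291527184352494
```

View pics/w6.png

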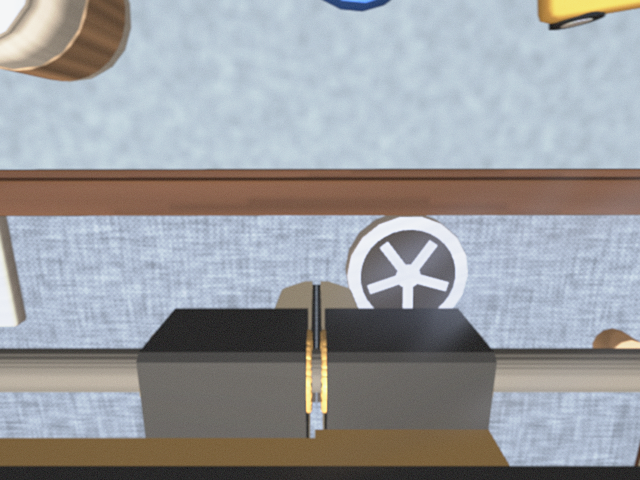

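The cap at (408,275) is sliding along the rail, with its edge at row 216 and the rail at row 214. About 99 mm remain. I'll continue with a slight bias toward the rail.

```bash
python3 -m creep '[[[0,0,0,0.3,6,0,1],[0,0,0,0.3,7,0,1],[0,0,0,0.2,7,0,1],[0,0,0,0.2,7,0,1],[0,0,0,0.1,7,0,1],[0,0,0,0,7,0,1],[0,0,0,0,7,0,1],[0,0,0,0,7,0,1]]]'
python3 -m creep '[[[0,0,0,0.1,7,0,1],[0,0,0,0,7,0,1],[0,0,0,0.1,7,0,1],[0,0,0,0,6,0,1],[0,0,0,0,4,0,1],[0,0,0,0,0,0,1]]]'
python3 - <<'E'
from h import *
s=telemetry.observe();print(s['time'],s['position'],s['ft_force'],s['width'])
save('wrist','w7.png')
E
```

```text
time: 10.35
position: [597.2, -65.4, 27.6]
tcp_rot: [-0.0, 0.998, 0.068, -0.0]
ft_force: [-0.5, -0.2, 0.1]
width: 0.007
gripper_force: 0.2
time: 11.1
position: [601.6, -95.8, 27.6]
tcp_rot: [0.0, 0.998, 0.068, 0.0]
ft_force: [0.8, 0.8, 0.0]
width: 0.003
gripper_force: 0.0
11.1 [601.61217321 -95.8223485   27.624447  ] [0.84383518 0.82731016 0.03240761] 0.003330404938660444
```

View pics/w7.png

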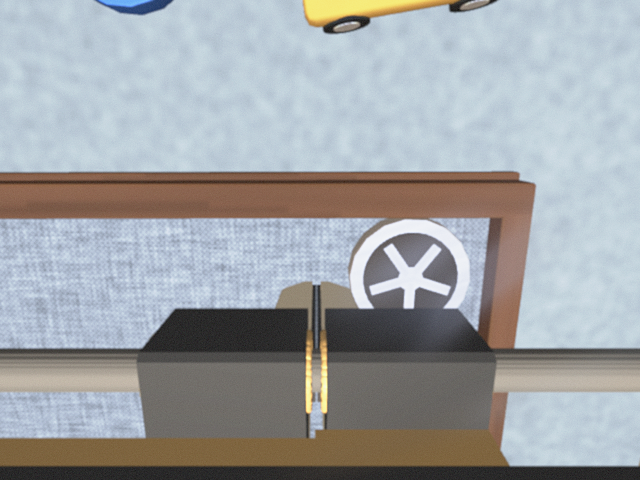

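The cap is at (410,278), touching the rail (row 218). The end stop's top edge is at about column 499 and the cap's edge at column 469, so roughly 12 mm remain.

```bash
python3 -m creep '[[[0,0,0,0.2,4,0,1],[0,0,0,0.2,4,0,1],[0,0,0,0,2,0,1],[0,0,0,0,0.7,0,1],[0,0,0,0,0,0,1]]]'
python3 -m creep '[[[0,0,0,0,0.7,0,1],[0,0,0,0.1,0.7,0,1],[0,0,0,0,0,0,1]]]'
python3 -m creep '[[[0,0,0,0,0.7,0,1],[0,0,0,0,0,0,1]]]'
```

```text
time: 11.78
position: [603.4, -106.1, 27.6]
tcp_rot: [-0.0, 0.998, 0.068, 0.0]
ft_force: [0.5, -0.4, -0.6]
width: 0.004
gripper_force: 0.1
time: 12.15
position: [603.7, -107.3, 27.6]
tcp_rot: [-0.0, 0.998, 0.069, -0.0]
ft_force: [-1.1, 2.0, 1.3]
width: 0.002
gripper_force: 1.6
time: 12.4
position: [603.8, -107.8, 27.7]
tcp_rot: [-0.0, 0.998, 0.069, -0.0]
ft_force: [-2.4, 5.3, 1.4]
width: 0.002
gripper_force: 2.9
```

Force is building against both the stop and the rail. One more nudge, then I retreat and look.

```bash
python3 -m creep '[[[0,0,0,0.2,0.5,0,1],[0,0,0,0,0,0,1]]]'
python3 -m creep '[[[0,0,0,0,-2,0,1],[0,0,0,0,-8,0,1],[0,0,0,0,-20,0,1],[0,0,0,-10,-20,-20,1],[0,0,0,-20,0,-50,1],[0,0,0,-20,0,-50,1],[0,0,0,-20,0,-50,1],[0,0,0,0,0,0,1]]]'
python3 - <<'E'
from h import *
s=telemetry.observe();print(s['time'],s['position'],s['ft_force'])
save('wrist','w8.png')
E
```

```text
time: 12.65
position: [603.9, -108.1, 27.6]
tcp_rot: [-0.001, 0.998, 0.069, -0.0]
ft_force: [-2.7, 7.7, 3.4]
width: 0.004
gripper_force: 3.9
time: 13.65
position: [528.3, -68.1, 202.2]
tcp_rot: [0.001, 0.998, 0.069, 0.003]
ft_force: [0.5, 0.4, -0.4]
width: 0.007
gripper_force: 0.0
13.65 [528.31308629 -68.08205278 202.17048201] [ 0.4708098   0.41467936 -0.41302217]
```

View pics/w8.png

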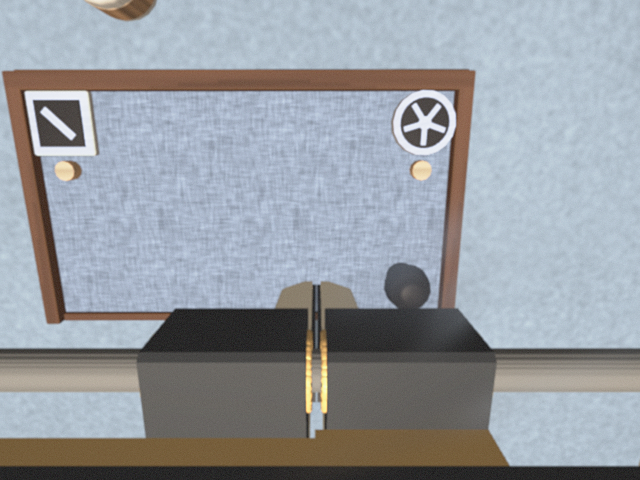

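The cap is at (425,122), its edges meeting the rail (row 90) and the end stop (column 457). The knob and badge haven't moved, and the arm is clear.

```bash
python3 -m creep '[[[0,0,0,0,0,0,1],[0,0,0,0,0,0,1]]]'; python3 -c "
from station import arm;print(arm.finish_job())"
```

```text
time: 13.95
position: [527.7, -68.3, 196.1]
tcp_rot: [-0.0, 0.998, 0.069, -0.001]
ft_force: [0.2, -0.6, 0.1]
width: 0.01
gripper_force: 0.0
the job is handed in; nothing more can be done
None
```

I pushed the wheel cap to the rail and slid it along into the empty corner pocket; the last picture shows it against both rail and end stop, with the arm clear, and I handed the job in at about 14 s (no verdict came back).

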